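Clear the stakes into their row, then unlatch and hold up the stake arm

ROBOT

A 6-joint arm with a two-finger parallel gripper is mounted at the origin on the work surface. World frame = base frame: x ahead of the robot, y to its left, z up, the work surface at z = 0. Lengths are in m, angles in rad, forces in N, time in s.
With the tool pointing down it reaches from about 0.4 to 0.825 m from the base axis. Payload 7 kg.
Tool frame: the origin (TCP) lies at the centre of the arm's flange, where the gripper is bolted on; the fingertips stand 178 mm ahead of it and the grasp point (between the pads) lies arm.tcp_to_grasp ahead of it (arm.tcp_to_grasp is the distance from the TCP to the grasp point, in m); z points along the fingers, y is the direction in which the jaws open and shut (so a half turn about z gives the same grasp; the last joint's range is limited). The gripper opens to 88 mm and grips with 3 to 60 N. Pads are 19 mm wide; open, the fingers measure 130 mm over their backs; the gripper's body (78 mm by 193 mm) begins 47 mm behind the grasp point.
Start: joints at [-0.959, 0.359, 0.012, 0, -1.224, -0.288], TCP at [0.215, -0.64, 0.405] pointing down, gripper open.
Joint ranges: [-3.07, 3.07], [-1.43, 2.12], [-1.02, 1.25], [-3.03, 1.67], [-3.05, -0], [-3.03, 3.03]. Speed limits (rad/s): [2.39, 2.39, 3.01, 3.14, 3.14, 3.14].

INTERFACE

Orientations are given as [roll, pitch, yaw] about the fixed x, y, z axes, in that order (R = Rz(yaw) Ry(pitch) Rx(roll)).
In Python, from station import arm gives the robot as it stands.
- The arm moves only by the tool move_arm, never from a script. Its argument "deltas" is a list of rows, each a list of 6 numbers: the shift along the world's x, y, z in mm, then the turn, a rotation vector about the world's x, y, z in degrees. In form: [[tx, ty, tz, ax, ay, az], ...]. A call has exactly 5 rows; each row shifts and turns the commanded pose from where the row before left it; what a row does not reach is not made up. A row lasts 1/12 s, in which the tool goes at most 41.7 mm and 7.16 degrees, less where a joint would pass 70% of its speed; a pose out of reach is approached as far as the arm can. A call with a gripper value outside its range is refused whole. "claw" is the closure in counts, from 0 (fully open) to 255 (shut), set as the call begins (left out, the last holds). The fingers move at their own pace and stop on an object; "squeeze" is the grip in N (left out, the last holds). Time passes only in rows, so rows that do not move let the fingers close, or fill a call up. It gives the time, the measured TCP pose, the force and the opening at its end, in the units of the state.
- arm.get_state(): the state, without advancing time (a new reading comes with each control period).
- arm.grab_frame(name): name is "side" or "top" or "wrist"; returns the picture (400x640x3 uint8, red, green, blue); there is no depth.
- arm.calibration(name): a dict with "intrinsics" (3x3 intrinsics, pixels), "T" (4x4, takes a point from camera to world coordinates); the wrist camera has in their place "mount" (4x4, takes a point from camera to tool coordinates, whose origin is the TCP and whose axes are the flange's). Camera axes: x right, y up, looking along -z (the intrinsics and any distortion apply to the point x, -y, -z); pixel columns grow to the right and rows downward; lengths in m; the calibration is good to about 2 mm. A picture is of the moment at which its call begins: read the wrist's pose just before it. calibration takes no time and is no camera call.
- arm.job_done(): hands the job in, once; it reports no verdict.
Trained networks look in the newest picture that a camera, given by its name, has taken for a name from the list of things; names that differ only in an ending like _2 or _b are one class to them, and where a whole thing is asked for, a point or a joint stands for the part that bears it (a point fixed in the world has none). Each returns a list of dicts, best first, with "score" (0 to 1); they miss things now and then, are a little off and sometimes report something else, mostly with a low value. They report only what shows in the picture. A call takes as long as a camera call. They do not tell look-alikes from the thing itself.
- arm.spot_in(thing, camera): "xy" ([column, row] in pixels, amid what is visible of it).
- arm.masks_of(thing, camera): "pixels" (400x640 bool, what is visible of it) and "xy" ([column, row] in pixels, amid what is visible of it).
- arm.spot_point(thing, camera): "xy" ([column, row] in pixels: a listed point, or the origin of a listed thing).
The state is a dict: "t": time; "q": joint angles; "qd": joint speeds; "joint_efforts": joint torques, N m; "eef_pos": TCP position; "ee_rot": TCP orientation; "force": force on the tool from outside, world axes, zero at the start; "moment": the same for the moment, N m; "width": finger opening in m.
Only numpy, scipy, OpenCV 4.12 (cv2) and the standard library are available. Lean on these libraries where they do the work, as an engineer would, in place of code of your own. Each camera call takes 0.05 s, during which the arm holds its last target. There are 200 camera calls.

TASK

Make the stake stand ready for loading: first stand the two loose steel stakes, which are in the way in front of the stand, upright on the two empty grey pads of the low shelf, so that the four stakes there make one neat row (either stake on either pad). Then pull the wooden latch handle of the stake arm sideways against its spring, towards the side where its strap hangs down, lift the arm's coupler well clear of the ball, about 10 cm, and finish there while still holding it up steadily with the gripper. Leave the other things on the bench where they are.

Things in the scene. Friction and masses are not known exactly. Their poses are not given: they have to be found in the camera images.
- stake_dome_mid (a point): Loose steel stake with a domed top: upright cylinder, 44 mm diameter, 66 mm high, about 0.35 kg. The point is on its axis 32 mm above its foot; z points up its axis.
- stake_flat_mid (a point): Loose steel stake with a flat bevelled top: upright cylinder, 44 mm diameter, 64 mm high, about 0.35 kg. The point is on its axis 32 mm above its foot; z points up its axis.
- place_left (a point): Centre of one of the two empty inner places, on the shelf's top, 50 mm above the bench; a grey round pad of 50 mm. The shelf is a light wooden board, 110 mm deep (x) by 270 wide (y), no rim; four places in a row along y, 62 mm apart. Axes of the shelf: y along the row (left as the robot sees it), x away from the robot, z up.
- place_right (a point): Centre of the other inner, empty place, 62 mm from place_left along the row. Same height and axes.
- row_left_mid (a point): Steel stake (flat top) already standing on the left end place of the row, 62 mm beyond place_left; the point is on its axis 32 mm above its foot. Stays where it is.
- row_right_mid (a point): Steel stake (domed top) already standing on the right end place of the row, 62 mm beyond place_right; the point is on its axis 32 mm above its foot. Stays where it is.
- latch_handle (a point): Middle of the latch's upright wooden tab on top of the coupler: 14 mm thick (x), 26 wide (y), 50 high; the point is 22 mm below its top, 28 above the slide plate, 125 above the bench at rest. Its -x axis is the pull direction: level, square to the arm, roughly towards the robot; a steel strap hangs on that side. y runs along the arm to the hinge. The tab tilts with the arm.
- latch (a joint): Travel of the latch along the tab's -x: 0 shut, 0.016 m fully pulled. A spring shuts it (3 N at 0, 10 N fully pulled). Below 0.010 m its jaw is under the keeper lip of the ball post and the arm cannot be lifted; beyond 0.012 m it is free. Once the coupler is well above the ball the latch may spring back.
- stake_arm (a joint): Angle of the stake arm: 0 lying on the ball, grows as the coupler is lifted, stop at 0.8 rad. Falls back by its own weight if let go (about 4 N at the tab).
- pivot (a point): Hinge of the arm, 75 mm above the bench, on the arm's centre line. The hinge axis is its x axis (parallel to the pull direction); y points away from the ball. With the arm down the tab's middle lies 240 mm from here along -y, 12 mm along -x and 50 mm up; lifting moves it on an arc about this axis.
- coupler (a point): Centre of the top of the coupler, the dark steel block (52 by 60 mm) at the end of the arm that sits over the ball; 90 mm above the bench with the arm down. The arm is 240 mm from here to its hinge, about 0.65 kg.
- ball (a point): Centre of the fixed steel ball (32 mm diameter) on its post, 60 mm above the bench. It stands on a base plate that reaches 50 mm to each side of the arm, 12 mm thick.
- dapping_block: Steel block with hollows, 45 mm cube, beside the stand on the side away from the robot; origin at the centre of its underside. Bystander.
- collar: Steel ring, 38 mm diameter, 16 mm high, lying in front of the stand; origin at the centre of its underside. Bystander.
- bowl: Metal bowl, 110 mm diameter, 50 mm high; origin at the centre of its underside. Bystander.
- hammer: Hammer lying on the bench, about 240 mm long; origin near its middle. Bystander.
- jar: White jar standing in front of the shelf, 56 mm diameter, 75 mm high; origin at the centre of its underside. Bystander.
There are look-alikes about, which are no part of the job. Leave any turquoise or yellow look-alike of the part that bears stake_flat_mid alone.

How it is judged:
On the way, in this order (a step that is already met when the one before it is completed fails the run):
1. both loose stakes stand upright on the two empty places of the shelf, let go, with the arm still down (((horizontal distance between stake_dome_mid and place_left below 0.015 m and z of stake_dome_mid in the frame of place_left between 0.022 and 0.042 m and angle between each of stake_dome_mid, stake_flat_mid's own z axis and vertical below 0.12 rad and horizontal distance between stake_flat_mid and place_right below 0.015 m and z of stake_flat_mid in the frame of place_right between 0.022 and 0.042 m) or (horizontal distance between stake_dome_mid and place_right below 0.015 m and z of stake_dome_mid in the frame of place_right between 0.022 and 0.042 m and angle between each of stake_dome_mid, stake_flat_mid's own z axis and vertical below 0.12 rad and horizontal distance between stake_flat_mid and place_left below 0.015 m and z of stake_flat_mid in the frame of place_left between 0.022 and 0.042 m)) and contact force between the fingers and stake_dome below 0.1 N and contact force between the fingers and stake_flat below 0.1 N and value of joint stake_arm below 0.03 rad), for 0.2 s.
2. the latch is pulled sideways clear of the keeper while the arm is still down (value of joint latch above 0.0105 m and value of joint stake_arm below 0.06 rad), for 0.05 s.
At the end, for the whole second after the job is handed in: Both stakes stand on the two inner places, within 15 mm, upright within 7 degrees, let go; the arm is raised over 0.30 rad (coupler some 70 mm above rest), steady (under 0.15 rad/s), the fingers bearing on it or its latch (over 1 N) and no loose thing touching it (((horizontal distance between stake_dome_mid and place_left below 0.015 m and z of stake_dome_mid in the frame of place_left between 0.022 and 0.042 m and angle between each of stake_dome_mid, stake_flat_mid's own z axis and vertical below 0.12 rad and horizontal distance between stake_flat_mid and place_right below 0.015 m and z of stake_flat_mid in the frame of place_right between 0.022 and 0.042 m) or (horizontal distance between stake_dome_mid and place_right below 0.015 m and z of stake_dome_mid in the frame of place_right between 0.022 and 0.042 m and angle between each of stake_dome_mid, stake_flat_mid's own z axis and vertical below 0.12 rad and horizontal distance between stake_flat_mid and place_left below 0.015 m and z of stake_flat_mid in the frame of place_left between 0.022 and 0.042 m)) and contact force between the fingers and stake_dome below 0.1 N and contact force between the fingers and stake_flat below 0.1 N and value of joint stake_arm above 0.3 rad and velocity of joint stake_arm between -0.15 and 0.15 rad/s and contact force between the fingers and stake_arm above 1 N and contact force between stake_arm and stake_dome below 0.2 N and contact force between stake_arm and stake_flat below 0.2 N and contact force between stake_arm and row_left below 0.2 N and contact force between stake_arm and row_right below 0.2 N and contact force between stake_arm and dapping_block below 0.2 N and contact force between stake_arm and collar below 0.2 N and contact force between stake_arm and bowl below 0.2 N and contact force between stake_arm and hammer below 0.2 N and contact force between stake_arm and jar below 0.2 N); the arm keeps its last pose, push and grip.
It fails at once if a stake already in the row is moved more than 15 mm or tipped (distance of any of row_left_mid, row_right_mid from where it was at the start of the episode above 0.015 m or angle between any of row_left_mid, row_right_mid's own z axis and vertical above 0.3 rad).
It fails at once if another thing on the bench is moved more than 30 mm (distance of any of dapping_block, collar, bowl, hammer, jar from where it was at the start of the episode above 0.03 m).
It also fails if it takes over 72 s, if anything falls off the work surface, if the arm or the gripper's body presses on something with over 40 N, if the wrist force passes 120 N, or if a joint passes its speed limit or range.

## Working session

There is one attempt and no reset: what is moved stays moved. The work goes in short steps, Python scripts to look and compute and a tool call to move; the robot and the scene stay as the last step left them, time stands still between calls to the robot, and variables do not carry over. Pictures are saved under pics/ and viewed, about 8 in all and at most 12, crops included, and the job is handed in when it is done.

Besides the shell and the picture viewer there is one more tool, called after "Request:" by a JSON object that holds its "method" and its "body", one argument or row to a line. move_arm: Moves the arm, as the interface text tells. Its arguments: {"type":"object","properties":{"deltas":{"type":"array","items":{"type":"array","items":{"type":"number"}}},"claw":{"type":"number"},"squeeze":{"type":"number"}},"required":["deltas"]}

```bash
mkdir -p pics; cat > h.py <<'E'
import numpy as np, cv2
from scipy.spatial.transform import Rotation as R
from station import arm
def cam(name):
    c=arm.calibration(name); K=np.array(c["intrinsics"])
    if "T" in c: return K,np.array(c["T"]),c
    s=arm.get_state(); T=np.eye(4); T[:3,:3]=R.from_euler("xyz",s["ee_rot"]).as_matrix(); T[:3,3]=s["eef_pos"]
    return K,T@np.array(c["mount"]),c
def at_z(name,xy,z,KT=None):
    K,T,c=KT or cam(name)
    d=np.linalg.inv(K)@[xy[0],xy[1],1]; d=T[:3,:3]@[d[0],-d[1],-d[2]]
    return T[:3,3]+d*(z-T[2,3])/d[2]
def tri(a,b):
    (Ka,pa),(Kb,pb)=a,b; A=np.zeros((3,3));B=np.zeros(3)
    for (K,T,c),p in (a,b):
        d=np.linalg.inv(K)@[p[0],p[1],1]; d=T[:3,:3]@[d[0],-d[1],-d[2]]; d/=np.linalg.norm(d)
        P=np.eye(3)-np.outer(d,d);A+=P;B+=P@T[:3,3]
    return np.linalg.solve(A,B)
def proj(name,X,KT=None):
    K,T,c=KT or cam(name); p=T[:3,:3].T@(np.array(X)-T[:3,3]); u=K@[p[0],-p[1],-p[2]]; return u[:2]/u[2]
def save(name,f):
    im=arm.grab_frame(name); cv2.imwrite("pics/"+f,cv2.cvtColor(im,cv2.COLOR_RGB2BGR)); return im
E
python3 - <<'E'
from h import *
np.set_printoptions(precision=4,suppress=True)
print(arm.tcp_to_grasp, arm.get_state())
for n in("top","side","wrist"): print(n,arm.calibration(n))
Z=dict(stake_dome_mid=.032,stake_flat_mid=.032,place_left=.05,place_right=.05,row_left_mid=.082,row_right_mid=.082,latch_handle=.125,pivot=.075,coupler=.09,ball=.06,dapping_block=0,collar=0,bowl=0,hammer=0,jar=0)
im={n:save(n,n+"0.png") for n in("top","side")}
for t,z in Z.items():
  for n in("top","side"):
    for r in arm.spot_point(t,n)[:3]:
        print(t,n,np.round(r["score"],2),np.round(r["xy"]),at_z(n,r["xy"],z))
cv2.imwrite("pics/both.png",cv2.cvtColor(np.vstack([im["top"],im["side"]]),cv2.COLOR_RGB2BGR)[:, :])
E
```

```text
0.1593 {'t': 0.0, 'q': array([-0.9589,  0.3594,  0.011 , -0.0004, -1.2241, -0.2881]), 'qd': array([ 0.0005,  0.0009, -0.0005,  0.0003,  0.0005, -0.0023]), 'joint_efforts': array([  0.0014, -58.2722,  29.306 ,   6.9976,   0.0071,  -0.0002]), 'eef_pos': array([ 0.2147, -0.6397,  0.4037]), 'ee_rot': array([ 3.1399, -0.0001, -2.8179]), 'force': array([ 0.618 , -0.2638, -0.4568]), 'moment': array([-0.0306, -0.0359, -0.0051]), 'width': 0.08752733683932268}
top {'intrinsics': array([[397.1963,   0.    , 318.5586],
       [  0.    , 397.1963, 199.5959],
       [  0.    ,   0.    ,   1.    ]]), 'T': array([[ 0.0226,  0.9969, -0.0748,  0.5149],
       [-0.9997,  0.0227,  0.0005,  0.0248],
       [ 0.0022,  0.0748,  0.9972,  1.0486],
       [ 0.    ,  0.    ,  0.    ,  1.    ]])}
side {'intrinsics': array([[374.6754,   0.    , 323.6419],
       [  0.    , 374.6754, 197.3963],
       [  0.    ,   0.    ,   1.    ]]), 'T': array([[-0.8996,  0.2708, -0.3425,  0.2431],
       [-0.4363, -0.5256,  0.7303,  0.7151],
       [ 0.0178,  0.8065,  0.591 ,  0.6455],
       [ 0.    ,  0.    ,  0.    ,  1.   
[... 2101 characters left out ...]
6  ]
dapping_block top 0.81 [267. 154.] [0.7111 0.1638 0.    ]
dapping_block side 0.97 [246. 239.] [0.7132 0.1662 0.    ]
dapping_block side 0.53 [227. 306.] [0.6279 0.3531 0.    ]
collar top 0.64 [197. 246.] [0.4653 0.3403 0.    ]
collar top 0.37 [263. 192.] [0.6112 0.1717 0.    ]
collar side 0.54 [299. 331.] [0.4672 0.3382 0.    ]
bowl top 0.73 [264. 189.] [0.6179 0.1693 0.    ]
bowl top 0.57 [355. 132.] [ 0.7767 -0.0693  0.    ]
bowl side 0.81 [270. 184.] [ 0.7936 -0.0682  0.    ]
hammer top 0.75 [432. 149.] [ 0.7356 -0.277   0.    ]
hammer side 0.63 [317. 159.] [ 0.7326 -0.269   0.    ]
jar top 0.88 [430. 257.] [ 0.4491 -0.2721  0.    ]
jar side 0.77 [398. 176.] [ 0.4586 -0.2945  0.    ]
```

View pics/top0.png

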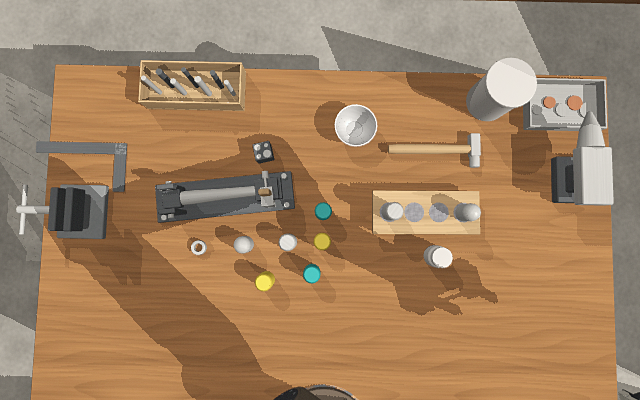

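View pics/side0.png

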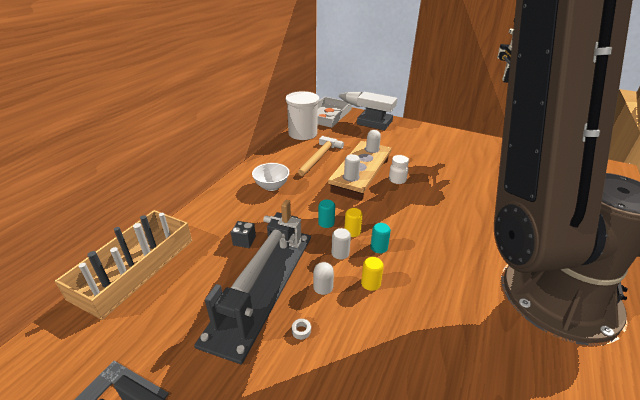

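```bash
python3 - <<'E'
from h import *
np.set_printoptions(precision=4,suppress=True)
print("flat",at_z("top",(288,242.5),.064),at_z("side",(342,243),.032))
print("dome",at_z("top",(243.5,244),.060),at_z("side",(323.5,278),.032))
for p in((415,212),(438.5,212)):print(at_z("top",p,.05))
for p in((395,211),(467,212)):print(at_z("top",p,.114))
for p in((199,247),(265,191)):print(at_z("top",p,.015))
E
```

```text
flat [0.481  0.0973 0.064 ] [0.4797 0.1021 0.032 ]
dome [0.4747 0.2075 0.06  ] [0.4714 0.2199 0.032 ]
[ 0.564 -0.219  0.05 ]
[ 0.5654 -0.2782  0.05  ]
[ 0.5622 -0.1563  0.114 ]
[ 0.5637 -0.3259  0.114 ]
[0.4625 0.3305 0.015 ]
[0.6118 0.1647 0.015 ]
```

Request:
{"method": "move_arm", "body": {
  "deltas": [
    [23, 26, 0, 0, 0, 4.8],
    [23, 26, 0, 0, 0, 4.8],
    [23, 26, 0, 0, 0, 4.8],
    [23, 26, 0, 0, 0, 4.8],
    [23, 26, 0, 0, 0, 4.8]
  ],
  "claw": 0,
  "squeeze": 35
}}

```text
t: 2.02
eef_pos: [0.3304, -0.5087, 0.4048]
ee_rot: [-3.141, 0.0, -2.395]
force: [0.7, 0.5, -0.2]
width: 0.0875
```

Request:
{"method": "move_arm", "body": {
  "deltas": [
    [23, 26, 0, 0, 0, 4.8],
    [23, 26, 0, 0, 0, 4.8],
    [23, 26, 0, 0, 0, 4.8],
    [23, 26, 0, 0, 0, 4.8],
    [23, 26, 0, 0, 0, 4.8]
  ]
}}

```text
t: 2.43
eef_pos: [0.4456, -0.3784, 0.405]
ee_rot: [-3.141, -0.0, -1.976]
force: [0.2, -0.8, -0.3]
width: 0.0877
```

Request:
{"method": "move_arm", "body": {
  "deltas": [
    [23, 26, 0, 0, 0, 4.8],
    [23, 26, 0, 0, 0, 4.8],
    [23, 26, 0, 0, 0, 4.8],
    [23, 26, 0, 0, 0, 4.8],
    [23, 26, 0, 0, 0, 4.8]
  ]
}}

```text
t: 2.85
eef_pos: [0.5606, -0.2484, 0.405]
ee_rot: [-3.141, -0.0, -1.557]
force: [0.6, -0.6, 0.7]
width: 0.0879
```

Request:
{"method": "move_arm", "body": {
  "deltas": [
    [0, 0, 0, 0, 0, 0],
    [0, 0, 0, 0, 0, 0],
    [0, 0, 0, 0, 0, 0],
    [0, 0, 0, 0, 0, 0],
    [0, 0, 0, 0, 0, 0]
  ]
}}

```text
t: 3.27
eef_pos: [0.5591, -0.2507, 0.4048]
ee_rot: [-3.142, -0.0, -1.563]
force: [-0.1, 0.0, 0.4]
width: 0.0876
```

```bash
cat > look.py <<'E'
from h import *
import sys
np.set_printoptions(precision=4,suppress=True)
s=arm.get_state(); print(s["t"],s["eef_pos"],np.degrees(s["ee_rot"]),s["q"])
KT=cam("wrist"); save("wrist",sys.argv[1])
for a in sys.argv[2:]:
    t,z=a.split("=")
    for r in arm.spot_point(t,"wrist")[:4]: print(t,round(float(r["score"]),2),np.round(r["xy"],1),at_z("wrist",r["xy"],float(z),KT))
E
python3 look.py w1.png place_left=.05 place_right=.05 row_left_mid=.082 row_right_mid=.082 jar=0
```

```text
3.2667 [ 0.5591 -0.2507  0.4048] [-179.9965   -0.0026  -89.5385] [-0.1031  0.2571 -0.1321  0.     -1.1816  0.1111]
place_left 0.87 [316.7 208.9] [ 0.5665 -0.2125  0.05  ]
place_right 0.91 [318.6 152.3] [ 0.5646 -0.2766  0.05  ]
row_left_mid 0.96 [319.6 269.3] [ 0.5626 -0.1544  0.082 ]
row_left_mid 0.39 [182.9 147.8] [ 0.6958 -0.2843  0.082 ]
row_right_mid 0.91 [318.3  84.6] [ 0.5648 -0.3434  0.082 ]
jar 0.69 [408.7 143. ] [ 0.4548 -0.282   0.    ]
```

View pics/w1.png

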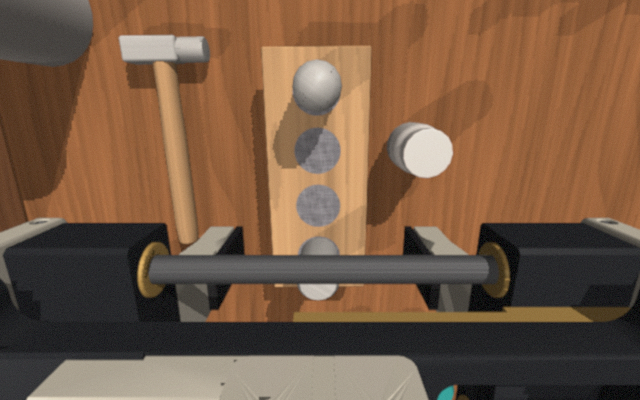

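Request:
{"method": "move_arm", "body": {
  "deltas": [
    [-5.5, 31, 0, 0, 0, 0],
    [-5.5, 31, 0, 0, 0, 0],
    [-5.5, 31, 0, 0, 0, 0],
    [-5.5, 31, 0, 0, 0, 0],
    [-5.5, 31, 0, 0, 0, 0]
  ]
}}

```text
t: 3.98
eef_pos: [0.5317, -0.0938, 0.4048]
ee_rot: [-3.141, 0.0, -1.562]
force: [1.8, 0.9, -0.2]
width: 0.0875
```

Request:
{"method": "move_arm", "body": {
  "deltas": [
    [-5.5, 31, 0, 0, 0, 0],
    [-5.5, 31, 0, 0, 0, 0],
    [-5.5, 31, 0, 0, 0, 0],
    [-5.5, 31, 0, 0, 0, 0],
    [-5.5, 31, 0, 0, 0, 0]
  ]
}}

```text
t: 4.4
eef_pos: [0.5041, 0.0614, 0.4049]
ee_rot: [-3.141, 0.0, -1.561]
force: [1.5, 0.1, 0.5]
width: 0.0876
```

Request:
{"method": "move_arm", "body": {
  "deltas": [
    [-5.5, 31, 0, 0, 0, 0],
    [-5.5, 31, 0, 0, 0, 0],
    [-5.5, 31, 0, 0, 0, 0],
    [-5.5, 31, 0, 0, 0, 0],
    [-5.5, 31, 0, 0, 0, 0]
  ]
}}

```text
t: 4.82
eef_pos: [0.4766, 0.2165, 0.405]
ee_rot: [-3.141, 0.0, -1.561]
force: [1.0, 0.7, 1.5]
width: 0.0877
```

Request:
{"method": "move_arm", "body": {
  "deltas": [
    [0, 0, 0, 0, 0, 0],
    [0, 0, 0, 0, 0, 0],
    [0, 0, 0, 0, 0, 0],
    [0, 0, 0, 0, 0, 0],
    [0, 0, 0, 0, 0, 0]
  ]
}}

```text
t: 5.23
eef_pos: [0.4774, 0.2141, 0.4048]
ee_rot: [-3.142, -0.0, -1.562]
force: [-0.4, -0.7, 0.2]
width: 0.0875
```

```bash
python3 look.py w2.png stake_dome_mid=.032 stake_flat_mid=.032 latch_handle=.125 coupler=.09 ball=.06 pivot=.075
```

```text
5.2333 [0.4774 0.2141 0.4048] [-179.9965   -0.0005  -89.5184] [ 0.797   0.1081 -0.3194  0.0001 -1.1433 -0.7886]
stake_dome_mid 0.62 [325.5 172.5] [0.4751 0.214  0.032 ]
stake_flat_mid 0.88 [396.4   0.4] [0.4058 0.0374 0.032 ]
stake_flat_mid 0.78 [318.6  66.8] [0.4836 0.1003 0.032 ]
stake_flat_mid 0.64 [405.7 120.3] [0.3872 0.1546 0.032 ]
latch_handle 0.91 [173.9 115.8] [0.5992 0.1493 0.125 ]
coupler 0.58 [177.8 116.5] [0.612  0.1509 0.09  ]
pivot 0.85 [234.6 326.2] [0.5799 0.3892 0.075 ]
```

View pics/w2.png

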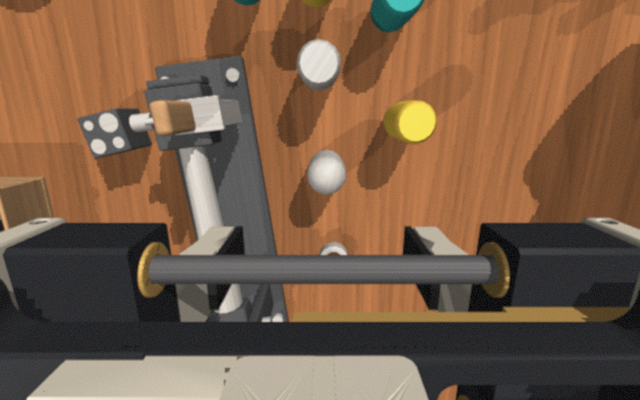

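Request:
{"method": "move_arm", "body": {
  "deltas": [
    [-2, -2, -40, 0, 0, -0.5],
    [0, 0, -40, 0, 0, 0],
    [0, 0, -40, 0, 0, 0],
    [0, 0, -40, 0, 0, 0],
    [0, 0, -30, 0, 0, 0]
  ]
}}

```text
t: 6.0
eef_pos: [0.4745, 0.2124, 0.2121]
ee_rot: [3.14, -0.001, -1.57]
force: [-0.8, 0.3, -0.9]
width: 0.0875
```

Request:
{"method": "move_arm", "body": {
  "deltas": [
    [0, 0, -18, 0, 0, 0],
    [0, 0, 0, 0, 0, 0],
    [0, 0, 0, 0, 0, 0],
    [0, 0, 0, 0, 0, 0],
    [0, 0, 0, 0, 0, 0]
  ]
}}

```text
t: 6.42
eef_pos: [0.4759, 0.2137, 0.1984]
ee_rot: [-3.139, 0.002, -1.57]
force: [0.3, 0.6, -0.1]
width: 0.0879
```

Request:
{"method": "move_arm", "body": {
  "deltas": [
    [0, 0, 0, 0, 0, 0],
    [0, 0, 0, 0, 0, 0],
    [0, 0, 0, 0, 0, 0],
    [0, 0, 0, 0, 0, 0],
    [0, 0, 0, 0, 0, 0]
  ],
  "claw": 255,
  "squeeze": 30
}}

```text
t: 6.83
eef_pos: [0.4752, 0.2131, 0.1969]
ee_rot: [-3.141, 0.0, -1.57]
force: [0.2, -0.6, -0.5]
width: 0.0596
```

Request:
{"method": "move_arm", "body": {
  "deltas": [
    [0, 0, 0, 0, 0, 0],
    [0, 0, 0, 0, 0, 0],
    [0, 0, 0, 0, 0, 0],
    [0, 0, 0, 0, 0, 0],
    [0, 0, 0, 0, 0, 0]
  ]
}}

```text
t: 7.25
eef_pos: [0.4751, 0.213, 0.1966]
ee_rot: [3.141, -0.0, -1.57]
force: [-2.5, -0.1, 3.2]
width: 0.0436
```

Request:
{"method": "move_arm", "body": {
  "deltas": [
    [0, 0, 20, 0, 0, 0],
    [0, 0, 35, 0, 0, 0],
    [0, 0, 40, 0, 0, 0],
    [0, 0, 40, 0, 0, 0],
    [0, 0, 25, 0, 0, 0]
  ]
}}

```text
t: 7.67
eef_pos: [0.4755, 0.2132, 0.3603]
ee_rot: [-3.139, 0.002, -1.57]
force: [1.4, 0.4, -3.8]
width: 0.0434
```

Request:
{"method": "move_arm", "body": {
  "deltas": [
    [6, -32, 0, 0, 0, 0],
    [6, -32, 0, 0, 0, 0],
    [6, -32, 0, 0, 0, 0],
    [6, -32, 0, 0, 0, 0],
    [6, -32, 0, 0, 0, 0]
  ]
}}

```text
t: 8.08
eef_pos: [0.5049, 0.0516, 0.3562]
ee_rot: [3.141, 0.0, -1.57]
force: [1.3, 0.2, -3.6]
width: 0.0435
```

Request:
{"method": "move_arm", "body": {
  "deltas": [
    [6, -34, 0, 0, 0, 0],
    [6, -34, 0, 0, 0, 0],
    [6, -34, 0, 0, 0, 0],
    [6, -34, 0, 0, 0, 0],
    [6, -34, 0, 0, 0, 0]
  ]
}}

```text
t: 8.5
eef_pos: [0.5349, -0.1186, 0.356]
ee_rot: [3.141, 0.0, -1.57]
force: [0.6, 0.3, -2.7]
width: 0.0438
```

Request:
{"method": "move_arm", "body": {
  "deltas": [
    [6, -34, 0, 0, 0, 0],
    [6, -34, 0, 0, 0, 0],
    [6, -34, 0, 0, 0, 0],
    [6, -34, 0, 0, 0, 0],
    [6, -26, 0, 0, 0, 0]
  ]
}}

```text
t: 8.92
eef_pos: [0.5649, -0.2814, 0.3555]
ee_rot: [3.14, 0.0, -1.571]
force: [1.2, -0.6, -2.9]
width: 0.0433
```

Request:
{"method": "move_arm", "body": {
  "deltas": [
    [0, 0, 0, 0, 0, 0],
    [0, 0, 0, 0, 0, 0],
    [0, 0, 0, 0, 0, 0],
    [0, 0, 0, 0, 0, 0],
    [0, 0, 0, 0, 0, 0]
  ]
}}

```text
t: 9.33
eef_pos: [0.5652, -0.2779, 0.3567]
ee_rot: [3.141, 0.0, -1.569]
force: [0.2, -0.5, -2.9]
width: 0.0431
```

```bash
python3 look.py w3.png stake_dome_mid=.192 place_left=.05 place_right=.05
```

```text
9.3333 [ 0.5652 -0.2779  0.3567] [179.9942   0.0105 -89.8771] [-0.1476  0.3186 -0.16   -0.0002 -1.0924  0.1499]
stake_dome_mid 0.7 [320.8 254.2] [ 0.5668 -0.2783  0.192 ]
place_right 0.76 [325.2 186.1] [ 0.5636 -0.2784  0.05  ]
```

View pics/w3.png

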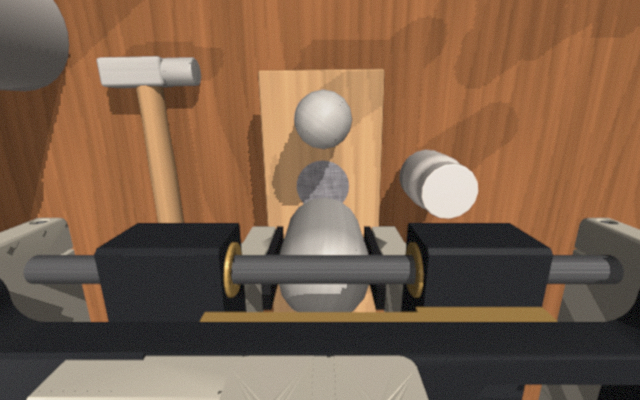

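Request:
{"method": "move_arm", "body": {
  "deltas": [
    [-1, 0, -25, 0, 0, 0],
    [0, 0, -30, 0, 0, 0],
    [0, 0, -30, 0, 0, 0],
    [0, 0, -16, 0, 0, 0],
    [0, 0, -5, 0, 0, 0]
  ]
}}

```text
t: 9.95
eef_pos: [0.5631, -0.2783, 0.2474]
ee_rot: [3.137, 0.001, -1.57]
force: [-1.0, 0.9, -4.2]
width: 0.0434
```

Request:
{"method": "move_arm", "body": {
  "deltas": [
    [0, 0, -2, 0, 0, 0],
    [0, 0, -1, 0, 0, 0],
    [0, 0, 0, 0, 0, 0],
    [0, 0, 0, 0, 0, 0],
    [0, 0, 0, 0, 0, 0]
  ]
}}

```text
t: 10.37
eef_pos: [0.5646, -0.279, 0.249]
ee_rot: [-3.139, -0.0, -1.57]
force: [-0.4, -1.1, -4.1]
width: 0.0431
```

Request:
{"method": "move_arm", "body": {
  "deltas": [
    [0, 0, -1, 0, 0, 0],
    [0, 0, -1, 0, 0, 0],
    [0, 0, -0.5, 0, 0, 0],
    [0, 0, 0, 0, 0, 0],
    [0, 0, 0, 0, 0, 0]
  ]
}}

```text
t: 10.78
eef_pos: [0.5645, -0.2789, 0.2466]
ee_rot: [-3.14, -0.001, -1.569]
force: [-2.7, 2.1, 6.0]
width: 0.0431
```

Request:
{"method": "move_arm", "body": {
  "deltas": [
    [0, 0, 0, 0, 0, 0],
    [0, 0, 0, 0, 0, 0],
    [0, 0, 0, 0, 0, 0],
    [0, 0, 0, 0, 0, 0],
    [0, 0, 0, 0, 0, 0]
  ],
  "claw": 0
}}

```text
t: 11.2
eef_pos: [0.5643, -0.279, 0.2452]
ee_rot: [-3.142, -0.0, -1.57]
force: [-0.7, 0.1, 0.8]
width: 0.0711
```

Request:
{"method": "move_arm", "body": {
  "deltas": [
    [0, 0, 10, 0, 0, 0],
    [0, 0, 30, 0, 0, 0],
    [0, 0, 35, 0, 0, 0],
    [0, 0, 35, 0, 0, 0],
    [0, 0, 20, 0, 0, 0]
  ]
}}

```text
t: 11.62
eef_pos: [0.5647, -0.2793, 0.3803]
ee_rot: [-3.137, -0.002, -1.569]
force: [1.0, -0.6, 1.1]
width: 0.0877
```

Request:
{"method": "move_arm", "body": {
  "deltas": [
    [-6, 27, 4, 0, 0, -3.2],
    [-6, 27, 4, 0, 0, -3.2],
    [-6, 27, 4, 0, 0, -3.2],
    [-6, 27, 4, 0, 0, -3.2],
    [-6, 27, 4, 0, 0, -3.2]
  ]
}}

```text
t: 12.03
eef_pos: [0.5336, -0.1429, 0.3962]
ee_rot: [-3.141, 0.0, -1.852]
force: [0.6, 0.0, -0.1]
width: 0.0876
```

Request:
{"method": "move_arm", "body": {
  "deltas": [
    [-6, 27, 0, 0, 0, -3.2],
    [-6, 27, 0, 0, 0, -3.2],
    [-6, 27, 0, 0, 0, -3.2],
    [-6, 27, 0, 0, 0, -3.2],
    [-6, 27, 0, 0, 0, -3.2]
  ]
}}

```text
t: 12.45
eef_pos: [0.5036, -0.0078, 0.3961]
ee_rot: [-3.141, 0.001, -2.131]
force: [1.1, 1.1, 0.3]
width: 0.0876
```

Request:
{"method": "move_arm", "body": {
  "deltas": [
    [-6, 27, 0, 0, 0, -3.2],
    [-6, 27, 0, 0, 0, -3.2],
    [-6, 27, 0, 0, 0, -3.2],
    [-6, 27, 0, 0, 0, -3.2],
    [0, 0, 0, 0, 0, 0]
  ]
}}

```text
t: 12.87
eef_pos: [0.4796, 0.1021, 0.3962]
ee_rot: [-3.141, 0.002, -2.353]
force: [0.7, 0.4, 0.4]
width: 0.0876
```

Request:
{"method": "move_arm", "body": {
  "deltas": [
    [0, 0, 0, 0, 0, 0],
    [0, 0, 0, 0, 0, 0],
    [0, 0, 0, 0, 0, 0],
    [0, 0, 0, 0, 0, 0],
    [0, 0, 0, 0, 0, 0]
  ]
}}

```text
t: 13.28
eef_pos: [0.4804, 0.0983, 0.3952]
ee_rot: [-3.142, -0.0, -2.353]
force: [-0.0, -0.3, -0.4]
width: 0.0875
```

```bash
python3 look.py w4.png stake_flat_mid=.032 latch_handle=.125
```

```text
13.2833 [0.4804 0.0983 0.3952] [-179.9985   -0.005  -134.8103] [ 0.6038  0.0584 -0.3978  0.     -1.1147 -1.3859]
stake_flat_mid 0.97 [324.2 177.2] [0.483  0.1012 0.032 ]
stake_flat_mid 0.95 [263.  123.5] [0.4882 0.0127 0.032 ]
stake_flat_mid 0.84 [421.2 149.5] [0.3853 0.1542 0.032 ]
stake_flat_mid 0.76 [334.3  80.1] [0.4029 0.0353 0.032 ]
latch_handle 0.61 [270.3 324.1] [0.6045 0.1513 0.125 ]
```

View pics/w4.png

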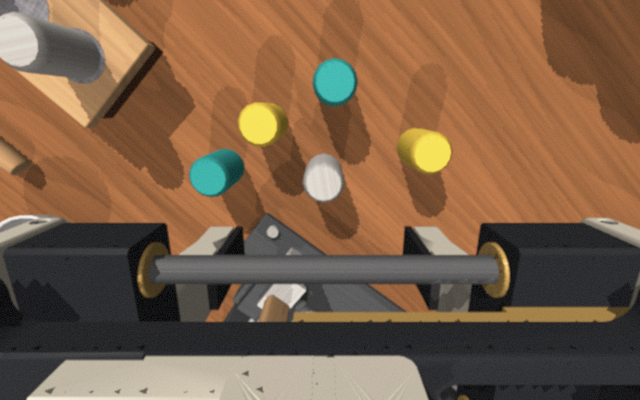

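Request:
{"method": "move_arm", "body": {
  "deltas": [
    [1, 1.5, -40, 0, 0, 0],
    [0, 0, -40, 0, 0, 0],
    [0, 0, -40, 0, 0, 0],
    [0, 0, -40, 0, 0, 0],
    [0, 0, -25, 0, 0, 0]
  ]
}}

```text
t: 13.85
eef_pos: [0.4801, 0.0997, 0.207]
ee_rot: [3.141, -0.003, -2.353]
force: [0.1, 0.6, -0.9]
width: 0.0876
```

Request:
{"method": "move_arm", "body": {
  "deltas": [
    [0, 0, -14, 0, 0, 0],
    [0, 0, 0, 0, 0, 0],
    [0, 0, 0, 0, 0, 0],
    [0, 0, 0, 0, 0, 0],
    [0, 0, 0, 0, 0, 0]
  ]
}}

```text
t: 14.27
eef_pos: [0.4819, 0.1009, 0.1976]
ee_rot: [-3.141, 0.003, -2.352]
force: [0.1, 0.2, 0.1]
width: 0.0877
```

Request:
{"method": "move_arm", "body": {
  "deltas": [
    [0, 0, 0, 0, 0, 0],
    [0, 0, 0, 0, 0, 0],
    [0, 0, 0, 0, 0, 0],
    [0, 0, 0, 0, 0, 0],
    [0, 0, 0, 0, 0, 0]
  ],
  "claw": 255
}}

```text
t: 14.68
eef_pos: [0.4812, 0.1006, 0.1964]
ee_rot: [-3.142, 0.0, -2.352]
force: [-0.4, 0.3, -0.9]
width: 0.0597
```

Request:
{"method": "move_arm", "body": {
  "deltas": [
    [0, 0, 0, 0, 0, 0],
    [0, 0, 0, 0, 0, 0],
    [0, 0, 0, 0, 0, 0],
    [0, 0, 0, 0, 0, 0],
    [0, 0, 0, 0, 0, 0]
  ]
}}

```text
t: 15.1
eef_pos: [0.4814, 0.1006, 0.1962]
ee_rot: [-3.141, 0.0, -2.352]
force: [0.6, -1.3, 1.2]
width: 0.0435
```

Request:
{"method": "move_arm", "body": {
  "deltas": [
    [0, 0, 20, 0, 0, 0],
    [0, 0, 35, 0, 0, 0],
    [0, 0, 40, 0, 0, 0],
    [0, 0, 40, 0, 0, 0],
    [0, 0, 25, 0, 0, 0]
  ]
}}

```text
t: 15.52
eef_pos: [0.4812, 0.1006, 0.3594]
ee_rot: [-3.141, 0.002, -2.352]
force: [1.5, 1.3, -4.6]
width: 0.0435
```

Request:
{"method": "move_arm", "body": {
  "deltas": [
    [7, -26.5, 0, 0, 0, 3.8],
    [7, -26.5, 0, 0, 0, 3.8],
    [7, -26.5, 0, 0, 0, 3.8],
    [7, -26.5, 0, 0, 0, 3.8],
    [7, -26.5, 0, 0, 0, 3.8]
  ]
}}

```text
t: 15.93
eef_pos: [0.5156, -0.0331, 0.3552]
ee_rot: [3.14, -0.001, -2.017]
force: [0.4, 0.4, -5.1]
width: 0.0435
```

Request:
{"method": "move_arm", "body": {
  "deltas": [
    [7, -26.5, 0, 0, 0, 3.8],
    [7, -26.5, 0, 0, 0, 3.8],
    [7, -26.5, 0, 0, 0, 3.8],
    [7, -26.5, 0, 0, 0, 3.8],
    [7, -26.5, 0, 0, 0, 3.8]
  ]
}}

```text
t: 16.35
eef_pos: [0.5508, -0.1656, 0.3549]
ee_rot: [3.139, 0.001, -1.686]
force: [0.3, -0.5, -4.8]
width: 0.0436
```

Request:
{"method": "move_arm", "body": {
  "deltas": [
    [7, -26.5, 0, 0, 0, 3.8],
    [7, -26.5, 0, 0, 0, 3],
    [0, 0, 0, 0, 0, 0],
    [0, 0, 0, 0, 0, 0],
    [0, 0, 0, 0, 0, 0]
  ]
}}

```text
t: 16.77
eef_pos: [0.5647, -0.2174, 0.3548]
ee_rot: [3.139, 0.001, -1.571]
force: [-0.1, -0.3, -5.3]
width: 0.0436
```

```bash
python3 look.py w5.png stake_flat_mid=.192 place_left=.05 place_right=.05 row_left_mid=.082 stake_dome_mid=.082; python3 - <<'E'
from h import *
save("top","t5.png")
for t in("stake_dome_mid","row_left_mid","row_right_mid"):
  for r in arm.spot_point(t,"top")[:3]:print(t,r["score"],r["xy"],at_z("top",r["xy"],.082))
E
```

```text
16.7667 [ 0.5647 -0.2174  0.3548] [179.8544   0.0558 -90.0391] [-0.0452  0.2819 -0.2168 -0.001  -1.0746  0.045 ]
place_left 0.8 [320.4 187.9] [ 0.5669 -0.2162  0.05  ]
place_left 0.24 [322.3 121. ] [ 0.565  -0.2778  0.05  ]
place_right 0.68 [426.6 117.7] [ 0.4722 -0.2807  0.05  ]
stake_dome_mid 0.87 [320.  124.1] [ 0.5669 -0.2767  0.082 ]
```

View pics/w5.png

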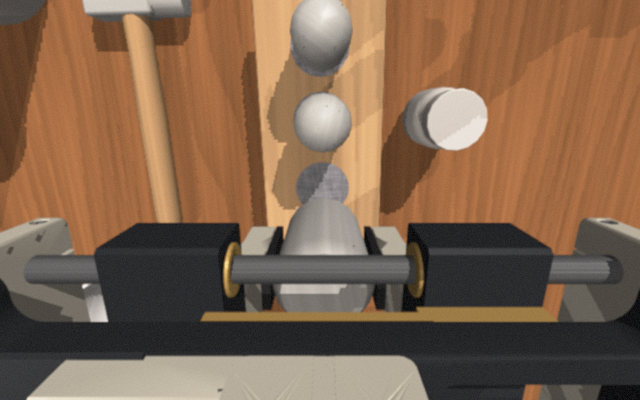

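Request:
{"method": "move_arm", "body": {
  "deltas": [
    [0.5, 0, -25, 0, 0, 0],
    [0, 0, -30, 0, 0, 0],
    [0, 0, -30, 0, 0, 0],
    [0, 0, -15, 0, 0, 0],
    [0, 0, -5, 0, 0, 0]
  ]
}}

```text
t: 17.68
eef_pos: [0.5645, -0.2172, 0.248]
ee_rot: [3.136, 0.001, -1.57]
force: [-0.6, 0.7, -5.9]
width: 0.0438
```

Request:
{"method": "move_arm", "body": {
  "deltas": [
    [0, 0, -1, 0, 0, 0],
    [0, 0, -1, 0, 0, 0],
    [0, 0, -0.5, 0, 0, 0],
    [0, 0, 0, 0, 0, 0],
    [0, 0, 0, 0, 0, 0]
  ]
}}

```text
t: 18.1
eef_pos: [0.5661, -0.2174, 0.2499]
ee_rot: [-3.139, -0.0, -1.57]
force: [-0.1, -0.1, -4.2]
width: 0.0435
```

Request:
{"method": "move_arm", "body": {
  "deltas": [
    [0, 0, -1, 0, 0, 0],
    [0, 0, -1, 0, 0, 0],
    [0, 0, -1, 0, 0, 0],
    [0, 0, 0, 0, 0, 0],
    [0, 0, 0, 0, 0, 0]
  ]
}}

```text
t: 18.52
eef_pos: [0.5658, -0.2174, 0.2462]
ee_rot: [-3.141, -0.0, -1.57]
force: [-1.2, 2.4, 2.9]
width: 0.0435
```

Request:
{"method": "move_arm", "body": {
  "deltas": [
    [0, 0, 0, 0, 0, 0],
    [0, 0, 0, 0, 0, 0],
    [0, 0, 0, 0, 0, 0],
    [0, 0, 0, 0, 0, 0],
    [0, 0, 0, 0, 0, 0]
  ],
  "claw": 0
}}

```text
t: 18.93
eef_pos: [0.5659, -0.2175, 0.2457]
ee_rot: [-3.141, -0.0, -1.57]
force: [-0.2, 0.5, -0.3]
width: 0.0716
```

Request:
{"method": "move_arm", "body": {
  "deltas": [
    [0, 0, 10, 0, 0, 0],
    [0, 0, 30, 0, 0, 0],
    [0, 0, 35, 0, 0, 0],
    [0, 0, 40, 0, 0, 0],
    [0, 0, 30, 0, 0, 0]
  ]
}}

```text
t: 19.35
eef_pos: [0.5658, -0.2176, 0.3948]
ee_rot: [-3.139, -0.001, -1.57]
force: [0.8, -0.2, -0.8]
width: 0.0875
```

Request:
{"method": "move_arm", "body": {
  "deltas": [
    [2.5, 27, 3, 0, 0, 0.5],
    [2.5, 27, 3, 0, 0, 0.5],
    [2.5, 27, 3, 0, 0, 0.5],
    [2.5, 27, 3, 0, 0, 0.5],
    [2.5, 27, 3, 0, 0, 0.5]
  ]
}}

```text
t: 19.77
eef_pos: [0.578, -0.0813, 0.4069]
ee_rot: [-3.141, 0.0, -1.526]
force: [-0.2, 0.3, 0.2]
width: 0.0875
```

Request:
{"method": "move_arm", "body": {
  "deltas": [
    [2.5, 27, 0, 0, 0, 0.5],
    [2.5, 27, 0, 0, 0, 0.5],
    [2.5, 27, 0, 0, 0, 0.5],
    [2.5, 27, 0, 0, 0, 0.5],
    [2.5, 27, 0, 0, 0, 0.5]
  ]
}}

```text
t: 20.18
eef_pos: [0.5905, 0.0539, 0.4067]
ee_rot: [-3.141, 0.0, -1.482]
force: [0.6, -0.7, 0.3]
width: 0.0874
```

Request:
{"method": "move_arm", "body": {
  "deltas": [
    [2.5, 27, 0, 0, 0, 0.5],
    [2.5, 27, 0, 0, 0, 0.5],
    [2.5, 27, 0, 0, 0, 0.5],
    [0, 16, 0, 0, 0, 0],
    [0, 0, 0, 0, 0, 0]
  ]
}}

```text
t: 20.6
eef_pos: [0.5982, 0.1523, 0.406]
ee_rot: [-3.141, 0.0, -1.454]
force: [0.6, -0.1, 0.8]
width: 0.0876
```

Request:
{"method": "move_arm", "body": {
  "deltas": [
    [0, 0, 0, 0, 0, 0],
    [0, 0, 0, 0, 0, 0],
    [0, 0, 0, 0, 0, 0],
    [0, 0, 0, 0, 0, 0],
    [0, 0, 0, 0, 0, 0]
  ]
}}

```text
t: 21.02
eef_pos: [0.5982, 0.1487, 0.4059]
ee_rot: [-3.141, 0.0, -1.458]
force: [-1.1, 0.2, 0.5]
width: 0.0876
```

```bash
python3 look.py w6.png latch_handle=.125 coupler=.09 pivot=.075; python3 - <<'E'
from h import *
a=save("top","t6.png"); b=save("side","s6.png")
for t,z in(("stake_dome_mid",.082),("stake_flat_mid",.082),("latch_handle",.125)):
  for n in("top","side"):
    for r in arm.spot_point(t,n)[:4]:print(t,n,round(r["score"],2),np.round(r["xy"]),at_z(n,r["xy"],z))
w=cv2.cvtColor(cv2.imread("pics/w6.png"),cv2.COLOR_BGR2RGB)
m=np.vstack([w[:, :],np.hstack([cv2.resize(a[170:260,360:500],(320,200)),cv2.resize(b[110:210,310:450],(320,200))])])
cv2.imwrite("pics/m6.png",cv2.cvtColor(m,cv2.COLOR_RGB2BGR))
E
```

```text
21.0167 [0.5982 0.1487 0.4059] [-179.9883    0.0045  -83.509 ] [ 0.5601  0.2625 -0.1222  0.     -1.1859 -0.4468]
latch_handle 0.63 [322.3 197. ] [0.599  0.1517 0.125 ]
coupler 0.57 [309.5 188.3] [0.6115 0.1543 0.09  ]
stake_dome_mid top 0.93 [446. 213.] [ 0.56243733 -0.28601764  0.082     ]
stake_dome_mid top 0.34 [266. 153.] [0.69941519 0.15676777 0.082     ]
stake_dome_mid side 0.65 [357. 167.] [ 0.54868112 -0.16050855  0.082     ]
stake_dome_mid side 0.46 [364. 146.] [ 0.57753522 -0.28824663  0.082     ]
stake_flat_mid top 0.78 [312. 272.] [0.41203456 0.03665645 0.082     ]
stake_flat_mid top 0.68 [414. 210.] [ 0.56703957 -0.20947712  0.082     ]
stake_flat_mid top 0.66 [262. 280.] [0.39013403 0.15463367 0.082     ]
stake_flat_mid top 0.6 [322. 243.] [0.48175723 0.01411053 0.082     ]
stake_flat_mid side 0.97 [380. 239.] [0.39070846 0.10142181 0.082     ]
stake_flat_mid side 0.84 [354. 220.] [0.46640852 0.06648063 0.082     ]
stake_flat_mid side 0.78 [369. 275.] [0.37610927 0.21219102 0.082     ]
stake_flat_mid side 0.77 [358. 156.] [ 0.56946846 -0.21676986  0.082     ]
latch_handle top 0.69 [266. 191.] [0.60148227 0.14797667 0.125     ]
latch_handle top 0.64 [438. 213.] [ 0.56013089 -0.25356211  0.125     ]
latch_handle top 0.5 [266. 189.] [0.60592711 0.14858858 0.125     ]
latch_handle top 0.22 [394. 210.] [ 0.56271795 -0.15202201  0.125     ]
latch_handle side 0.61 [284. 209.] [0.60475229 0.153688   0.125     ]
```

View pics/m6.png

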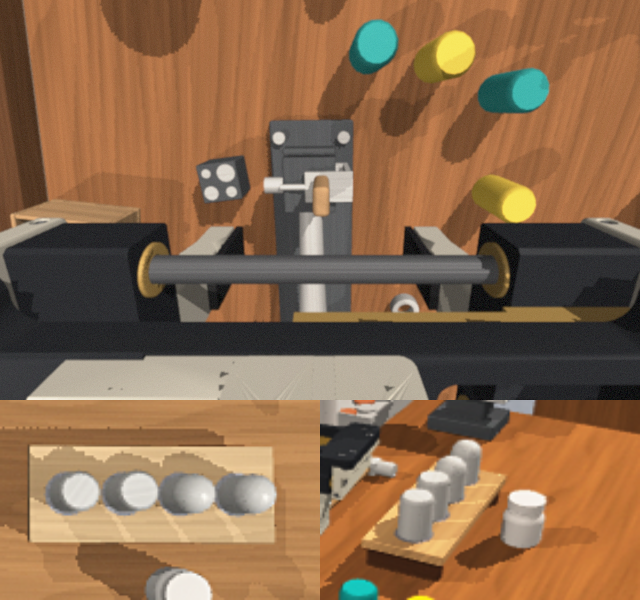

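```bash
python3 - <<'E'
from h import *
a=cam("wrist");b=cam("side")
print("knob",tri((a,(272,185)),(b,(268,220))), "tabtop",at_z("wrist",(321,182),.15,a),at_z("wrist",(321,213),.1,a))
for z in(.08,.1,.12):print(z,proj("side",[.655,.155,z]),at_z("wrist",(272,185),z,a))
s=cv2.imread("pics/s6.png")[170:260,230:330];s0=cv2.imread("pics/side0.png")[170:260,230:330]
cv2.imwrite("pics/k.png",cv2.resize(np.hstack([s0,s]),(800,360),interpolation=cv2.INTER_CUBIC))
E
```

```text
knob [0.64843376 0.15797266 0.08075265] tabtop [0.6020907  0.13338713 0.15      ] [0.59760214 0.17581539 0.1       ]
0.08 [265.90151266 218.62529194] [0.64951446 0.15867018 0.08      ]
0.1 [265.27210005 211.98661648] [0.6467182  0.15337589 0.1       ]
0.12 [264.62540001 205.16560343] [0.64392193 0.1480816  0.12      ]
```

View pics/k.png

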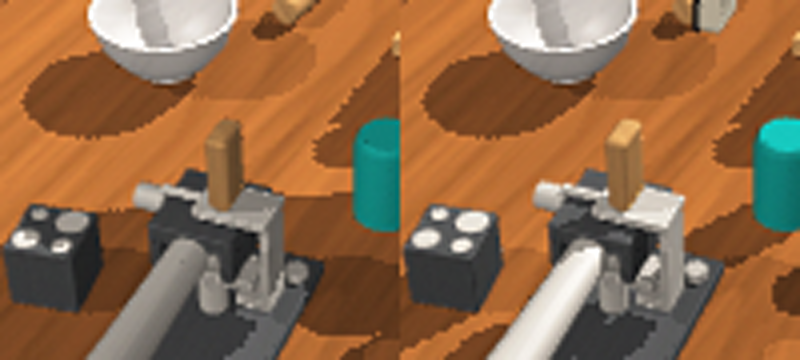

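Request:
{"method": "move_arm", "body": {
  "deltas": [
    [2, 2, -25, 0, 0, 0],
    [0, 0, -30, 0, 0, 0],
    [0, 0, -25, 0, 0, 0],
    [0, 0, -20, 0, 0, 0],
    [0, 0, -11, 0, 0, 0]
  ]
}}

```text
t: 22.03
eef_pos: [0.5995, 0.1513, 0.2919]
ee_rot: [3.138, -0.001, -1.457]
force: [-0.1, 0.4, -0.5]
width: 0.0876
```

Request:
{"method": "move_arm", "body": {
  "deltas": [
    [0, 0, 0, 0, 0, 0],
    [0, 0, 0, 0, 0, 0],
    [0, 0, 0, 0, 0, 0],
    [0, 0, 0, 0, 0, 0],
    [0, 0, 0, 0, 0, 0]
  ],
  "claw": 150
}}

```text
t: 22.45
eef_pos: [0.6006, 0.1518, 0.2961]
ee_rot: [-3.139, 0.001, -1.456]
force: [-0.4, 0.2, 0.1]
width: 0.0601
```

Request:
{"method": "move_arm", "body": {
  "deltas": [
    [0, 0, 0, 0, 0, 0],
    [0, 0, 0, 0, 0, 0],
    [0, 0, 0, 0, 0, 0],
    [0, 0, 0, 0, 0, 0],
    [0, 0, 0, 0, 0, 0]
  ]
}}

```text
t: 22.87
eef_pos: [0.6002, 0.1516, 0.2947]
ee_rot: [-3.142, -0.0, -1.456]
force: [-0.2, -0.0, -0.2]
width: 0.0365
```

Request:
{"method": "move_arm", "body": {
  "deltas": [
    [0, 0, 0, 0, 0, 0],
    [0, 0, 0, 0, 0, 0],
    [0, 0, 0, 0, 0, 0],
    [0, 0, 0, 0, 0, 0],
    [0, 0, 0, 0, 0, 0]
  ],
  "claw": 255,
  "squeeze": 40
}}

```text
t: 23.28
eef_pos: [0.6002, 0.1516, 0.2946]
ee_rot: [3.141, -0.0, -1.456]
force: [-0.6, -0.8, -0.8]
width: 0.0139
```

Request:
{"method": "move_arm", "body": {
  "deltas": [
    [0, 0, 0, 0, 0, 0],
    [0, 0, 0, 0, 0, 0],
    [0, 0, 0, 0, 0, 0],
    [0, 0, 0, 0, 0, 0],
    [0, 0, 0, 0, 0, 0]
  ]
}}

```text
t: 23.7
eef_pos: [0.6002, 0.1516, 0.2946]
ee_rot: [3.141, -0.0, -1.456]
force: [0.3, 0.9, -0.6]
width: 0.0136
```

Request:
{"method": "move_arm", "body": {
  "deltas": [
    [-3, -0.3, 0, 0, 0, 0],
    [-3, -0.4, 0, 0, 0, 0],
    [-3, -0.3, 0, 0, 0, 0],
    [-3, -0.4, 0, 0, 0, 0],
    [-2.5, -0.3, 0, 0, 0, 0]
  ]
}}

```text
t: 24.12
eef_pos: [0.5865, 0.1499, 0.295]
ee_rot: [-3.138, 0.0, -1.456]
force: [9.0, -2.5, -5.9]
width: 0.014
```

Request:
{"method": "move_arm", "body": {
  "deltas": [
    [0, 0, 0, 0, 0, 0],
    [0, 0, 0, 0, 0, 0],
    [0, 0, 0, 0, 0, 0],
    [0, 0, 0, 0, 0, 0],
    [0, 0, 0, 0, 0, 0]
  ]
}}

```text
t: 24.53
eef_pos: [0.5868, 0.15, 0.2951]
ee_rot: [-3.138, 0.0, -1.456]
force: [7.9, -1.3, -6.1]
width: 0.0137
```

Request:
{"method": "move_arm", "body": {
  "deltas": [
    [-0.6, 0, 0, 0, 0, 0],
    [-0.5, -0.1, 0, 0, 0, 0],
    [0, 0, 0, 0, 0, 0],
    [0, 0, 0, 0, 0, 0],
    [0, 0, 0, 0, 0, 0]
  ]
}}

```text
t: 24.95
eef_pos: [0.5858, 0.1499, 0.2952]
ee_rot: [-3.138, 0.0, -1.456]
force: [9.7, -2.3, -5.2]
width: 0.0139
```

```bash
python3 - <<'E'
import numpy as np
d=1.6;p=lambda t:np.array([-240*np.cos(t)+219*np.sin(t),240*np.sin(t)+219*np.cos(t)])
for i in range(16):
    a=p(np.radians(d*(i+1)))-p(np.radians(d*i)); print(i,np.round([-.113*a[0],.994*a[0],a[1]],1),np.round([-.994*d,-.113*d],2))
E
```

```text
0 [-0.7  6.2  6.6] [-1.59 -0.18]
1 [-0.7  6.4  6.4] [-1.59 -0.18]
2 [-0.7  6.5  6.3] [-1.59 -0.18]
3 [-0.8  6.7  6.1] [-1.59 -0.18]
4 [-0.8  6.9  5.9] [-1.59 -0.18]
5 [-0.8  7.   5.7] [-1.59 -0.18]
6 [-0.8  7.2  5.5] [-1.59 -0.18]
7 [-0.8  7.3  5.3] [-1.59 -0.18]
8 [-0.8  7.5  5.1] [-1.59 -0.18]
9 [-0.9  7.6  4.9] [-1.59 -0.18]
10 [-0.9  7.7  4.6] [-1.59 -0.18]
11 [-0.9  7.9  4.4] [-1.59 -0.18]
12 [-0.9  8.   4.2] [-1.59 -0.18]
13 [-0.9  8.1  4. ] [-1.59 -0.18]
14 [-0.9  8.2  3.8] [-1.59 -0.18]
15 [-0.9  8.3  3.5] [-1.59 -0.18]
```

Latch at about 14 mm; lift along the arc.

Request:
{"method": "move_arm", "body": {
  "deltas": [
    [-0.7, 6.2, 6.6, -1.59, -0.18, 0],
    [-0.7, 6.4, 6.4, -1.59, -0.18, 0],
    [-0.7, 6.5, 6.3, -1.59, -0.18, 0],
    [-0.8, 6.7, 6.1, -1.59, -0.18, 0],
    [-0.8, 6.9, 5.9, -1.59, -0.18, 0]
  ]
}}

```text
t: 25.37
eef_pos: [0.5819, 0.1829, 0.3268]
ee_rot: [-3.138, -0.141, -1.456]
force: [8.3, -1.5, -5.7]
width: 0.0134
```

Request:
{"method": "move_arm", "body": {
  "deltas": [
    [-0.8, 7, 5.7, -1.59, -0.18, 0],
    [-0.8, 7.2, 5.5, -1.59, -0.18, 0],
    [-0.8, 7.3, 5.3, -1.59, -0.18, 0],
    [-0.8, 7.5, 5.1, -1.59, -0.18, 0],
    [-0.9, 7.6, 4.9, -1.59, -0.18, 0]
  ]
}}

```text
t: 25.78
eef_pos: [0.5777, 0.2197, 0.3531]
ee_rot: [-3.139, -0.28, -1.456]
force: [8.3, -0.9, -4.9]
width: 0.0141
```

Request:
{"method": "move_arm", "body": {
  "deltas": [
    [-0.9, 7.7, 4.6, -1.59, -0.18, 0],
    [-0.9, 7.9, 4.4, -1.59, -0.18, 0],
    [-0.9, 8, 4.2, -1.59, -0.18, 0],
    [-0.9, 8.1, 4, -1.59, -0.18, 0],
    [-0.9, 8.2, 3.8, -1.59, -0.18, 0]
  ]
}}

```text
t: 26.2
eef_pos: [0.5731, 0.2596, 0.3739]
ee_rot: [-3.139, -0.419, -1.457]
force: [9.7, -0.7, -5.4]
width: 0.0138
```

Request:
{"method": "move_arm", "body": {
  "deltas": [
    [0, 0, 0, 0, 0, 0],
    [0, 0, 0, 0, 0, 0],
    [0, 0, 0, 0, 0, 0],
    [0, 0, 0, 0, 0, 0],
    [0, 0, 0, 0, 0, 0]
  ]
}}

```text
t: 26.62
eef_pos: [0.5731, 0.2592, 0.3736]
ee_rot: [-3.139, -0.418, -1.456]
force: [8.8, -1.5, -5.2]
width: 0.0137
```

```bash
python3 - <<'E'
from h import *
b=save("side","s7.png"); a=save("top","t7.png")
for t in("stake_dome_mid","stake_flat_mid"):
  for r in arm.spot_point(t,"top")[:4]:print(t,round(r["score"],2),np.round(r["xy"]),at_z("top",r["xy"],.082))
m=np.vstack([b[100:400],a[60:300]]); cv2.imwrite("pics/m7.png",cv2.cvtColor(m,cv2.COLOR_RGB2BGR))
E
```

```text
stake_dome_mid 0.81 [445. 210.] [ 0.56850083 -0.28456295  0.082     ]
stake_flat_mid 0.86 [418. 212.] [ 0.56334272 -0.21851097  0.082     ]
stake_flat_mid 0.77 [322. 241.] [0.48608015 0.01469    0.082     ]
stake_flat_mid 0.64 [311. 271.] [0.41390716 0.03814612 0.082     ]
stake_flat_mid 0.56 [322. 211.] [0.5597509  0.01485169 0.082     ]
```

View pics/m7.png

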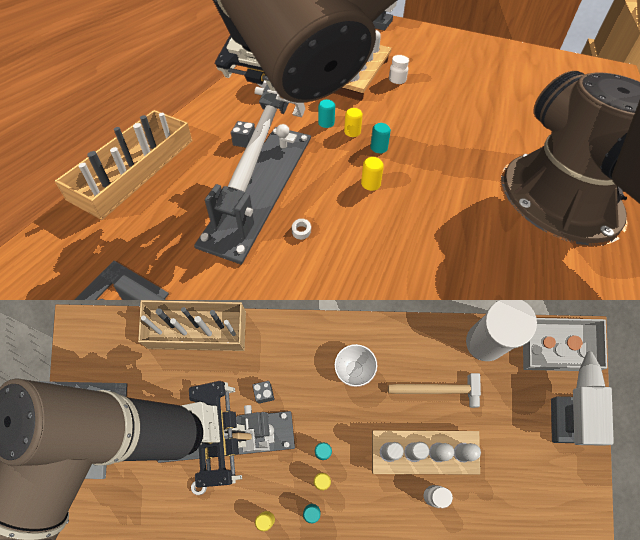

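The side view (upper half of the image) shows the arm raised clear of the bare ball near (283,130). The top view (lower half) shows the four stakes in one row at columns 395 to 467. Handing in.

```bash
python3 -c "
from station import arm
s=arm.get_state();print(s['t'],s['force'],abs(s['qd']).max(),s['width']);print(arm.job_done())"
```

```text
26.8167 [ 8.21424921 -1.55563686 -5.02624636] 0.0010102225160151025 0.013776766214926458
the job is handed in; nothing more can be done
None
```

I carried out the whole job and handed it in at 26.8 s; the hand-in gives no verdict.

**Stakes:** The domed stake stands on the right inner pad and the flat one on the left, both let go. The last top picture puts them within about 7 mm of the pad centres, and they look upright in line with the two end stakes. The side picture's best hit for the domed stake disagreed: it fell on the left end stake, a known mix-up of similar parts. Its second hit was on the right pad.

**Latch and arm:** I pulled the latch about 14 mm towards the strap with the arm down. I then lifted the arm on its arc by about 0.42 rad, roughly 10 cm at the coupler. These figures come from the gripper's own movement, because the joint values could not be read directly.

**Final hold:** The gripper still holds the tab, at 13.8 mm opening. The force on the tool is about 8 N sideways and 5 N down, and the robot is still. The last pictures show the ball bare. The other things on the bench look unmoved in the pictures; I did not re-measure them.

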